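# Set the iris of a tube light viewer and test its lamp key

## Robot

A 6-joint arm with a two-finger parallel gripper is mounted at the origin on a cart in front of the work surface, level with it; the furniture and walls round the work are solid. World frame = base frame: x ahead of the robot, y to its left, z up, the work surface at z = 0. Lengths are in m, angles in rad, forces in N, time in s.
With the tool pointing down it reaches from about 0.4 to 0.825 m from the base axis. Payload 7 kg.
Tool frame: the origin (TCP) lies midway between the tips of the shut fingers; the grasp point (between the pads) lies 19 mm behind it; z points along the fingers, y is the line along which they close (so a half turn about z gives the same grasp; the last joint's range is limited). The gripper opens to 88 mm and grips with 3 to 60 N. Pads are 19 mm wide; open, the fingers measure 130 mm over their backs; the gripper's body (78 mm by 193 mm) begins 47 mm behind the grasp point.
Start: joints at [1.625, 0.359, 0.012, 0, -1.224, -0.288], TCP at [0.156, 0.657, 0.227] pointing down, gripper open.
Joint ranges: [-3.07, 3.07], [-1.43, 2.12], [-1.02, 1.25], [-3.03, 1.67], [-3.05, -0], [-3.03, 3.03]. Speed limits (rad/s): [2.39, 2.39, 3.01, 3.14, 3.14, 3.14].

## Interface

Orientations are given as a rotation vector (axis times angle).
In Python, from cell import robot gives the robot as it stands. The module is installed in compiled form; this text tells all that it offers.
- The arm moves only by the shell command python3 -m creep 'ROWS' [FORCE]. ROWS is JSON, a list that holds one entry, the list of rows, each a list of 7 numbers: the closure, from -1 (fully open) to 1 (shut), then the shift along the tool's x, y, z in cm, then the turn, a rotation vector about the tool's x, y, z in degrees. In form: [[[gripper, tx, ty, tz, rx, ry, rz], ...]]. A call has 1 to 5 rows; each row shifts and turns the commanded pose from where the row before left it, along the tool's axes as they then stand; what a row does not reach is not made up. A row lasts 1/10 s, in which the tool goes at most 50 mm and 8.59 degrees, less where a joint would pass 70% of its speed; a pose out of reach is approached as far as the arm can. A call is refused whole if a number of a shift passes 5 or a number of a turn 8.59, either way. A call with a gripper value outside its range is refused whole. The fingers move at their own pace and stop on an object; FORCE is the grip in N (left out, the last holds). Time passes only in rows, so rows that do not move let the fingers close. It gives the time, the measured TCP pose, the force, the opening and the grip force at its end, in the units of the state.
- robot.get_state(): the state, without advancing time (a new reading comes with each control period).
- robot.snapshot(name): name is "side" or "top"; returns the picture (384x512x3 uint8, blue, green, red); there is no depth.
- robot.camera_model(name): a dict with "fx", "fy", "cx", "cy" (pixels), "k1" (the pictures are not rectified: a ray, as slopes to the right and down, at radius r is drawn at 1 + k1 r^2 times it, then the intrinsics apply), "pose" (4x4, takes a point from camera to world coordinates). Camera axes: x right, y up, looking along -z (the intrinsics and any distortion apply to the point x, -y, -z); pixel columns grow to the right and rows downward; lengths in m; the calibration is good to about 2 mm. A picture is of the moment at which its call begins. camera_model takes no time and is no camera call.
- robot.finish_job(): hands the job in; it is judged then, once.
The state is a dict: "time_s": time; "q": joint angles; "qvel": joint speeds; "tau": joint torques, N m; "tcp_pos": TCP position; "ee_rot": TCP orientation; "wrist_force": force on the tool from outside, world axes, zero at the start; "wrist_torque": the same for the moment, N m; "width": opening from 0.0 (shut) to 1.0 (fully open); "grip_force": force on a finger pad.
Only numpy, scipy, OpenCV 4.12 (cv2) and the standard library are available. Lean on these libraries where they do the work, as an engineer would, in place of code of your own. Each camera call takes 0.05 s, during which the arm holds its last target. There are 200 camera calls.

## Task

Set up the tube light viewer: with a fingertip, push the upright lever of its iris ring round until the lever's pointer stands at the one long mark of the scale ring, then press the round lamp key on the viewer's side console fully down and let it come up again. Only push and press: do not lift or shove the viewer or turn its scale ring, and leave the racks, the bottle and the scanner where they are.

Things in the scene. Friction and masses are not known exactly. Their poses are not given: they have to be found in the camera images.
- viewer: White tube light viewer, 3 kg, loose on rubber feet. Origin on the bench under its turret axis; x to its back, y to its left. Box x -110..110, y -190..110 mm, 46 high; grey console at y < -117. Turret: aluminium scale ring (radius 75-102, top 56 above the bench), inside it the black iris ring (radius 30-71, top 60, lever arm 65). Lamp key at x -45, y -150.
- iris (a joint): Iris ring angle, rad, about the upright turret axis. At a the lever points along (-cos a, -sin a) in the viewer's frame: 0 is the viewer's front, growing anticlockwise from above (lever goes to the viewer's right). Range -1.3 to 1.3, starts between -1.1 and -0.75 (left). Light friction (about 0.1 N m, 2 N at the post); stays where it is left.
- lever_post (a point): Point on the axis of the iris lever's upright post, 85 mm above the bench, 64 mm from the turret axis. The post is a round steel pin, diameter 12 mm, from 65 to 99 mm above the bench, with a black ball of 15 mm diameter on top (up to 107 mm). It is pushed sideways along its arc.
- pointer (a point): Tip of the pointer that sticks out from the lever, 79 mm from the turret axis, just above the scale, the end of a dark steel taper in line with the post. Its height is 60 mm.
- long_mark (a point): Inner end of the scale's long mark, 79 mm from the turret axis, 56 mm above the bench. Marks are black radial lines 15 degrees apart; this one is 23 mm long, 4 wide, across the whole ring; the others are 10 long, 2 wide. The stiff ring is set at random: the long mark stands from 0.4 rad left to 0.65 rad right of the viewer's front, always right of the lever's start.
- lamp_key (a joint): Travel of the lamp key, m: 0 up, 0.006 fully down. A spring brings it back; fully down takes about 5 N.
- lamp_key_top (a point): Centre of the top of the lamp key, a white round push key 32 mm in diameter in a black housing on the console near its front; it is pressed straight down.
- tube_rack: Bystander: loose grey rack 24 x 129 x 112 mm with capped tubes, on the bench left of the viewer; origin at the centre of its underside, 129 mm along its y.
- dropper: Bystander: loose dropper bottle 41 mm across, 108 mm high, on the bench right of the viewer's console; origin at the centre of its underside.
- scanner: Bystander: loose dark blue barcode scanner 64 x 172 x 36 mm lying at the right; origin at the centre of its underside.
- empty_rack: Bystander: loose empty grey rack 24 x 129 x 58 mm at the right; origin at the centre of its underside.

How it is judged:
On the way, in this order (a step that is already met when the one before it is completed fails the run):
1. the pointer of the iris lever rests at the long mark (horizontal distance between pointer and long_mark below 0.006 m and velocity of joint iris between -0.05 and 0.05 rad/s), for 0.2 s.
2. the lamp key is pressed fully down (value of joint lamp_key above 0.005 m), for 0.05 s.
At the end, for the whole second after the job is handed in: The pointer's tip is at rest within 6 mm of the long mark, the lamp key is up again (within 1.5 mm), the viewer and its scale ring have not shifted by more than 12 mm, and the bystanders stand within 30 mm of where they were (all of step 1 and value of joint lamp_key below 0.0015 m and linear speed of viewer below 0.02 m/s and distance of long_mark from where it was at the start of the episode below 0.012 m and distance of each of tube_rack, dropper, scanner, empty_rack from where it was at the start of the episode below 0.03 m); the robot touches nothing.
It fails at once if the viewer was shoved or its scale ring turned (long mark moved more than 12 mm) (distance of long_mark from where it was at the start of the episode above 0.012 m).
It fails at once if the viewer was lifted or tipped (height (world z) of viewer above 0.008 m or angle between viewer's own z axis and vertical above 0.05 rad).
It fails at once if a rack, the bottle or the scanner was moved more than 30 mm, lifted or tipped (distance of any of tube_rack, dropper, scanner, empty_rack from where it was at the start of the episode above 0.03 m or angle between any of tube_rack, dropper, scanner, empty_rack's own z axis and vertical above 0.35 rad or height (world z) of any of tube_rack, dropper, scanner, empty_rack above 0.02 m).
It also fails if it takes over 48 s, if anything falls off the work surface, if the arm or the gripper's body presses on something with over 40 N, if the wrist force passes 120 N, or if a joint passes its speed limit or range.

## Working session

There is one attempt and no reset: what is moved stays moved. The work goes in short steps, Python scripts to look and compute and a shell command to move; the robot and the scene stay as the last step left them, time stands still between calls to the robot, and variables do not carry over. Pictures are saved under pics/ and viewed, at most 10 in all, crops included, and the job is handed in when it is done.

```bash
mkdir -p pics
python3 - <<'E'
from cell import robot
import cv2
for n in("top","side"):
    cv2.imwrite(f"pics/{n}0.png",robot.snapshot(n)); print(n,robot.camera_model(n))
s=robot.get_state();print(s['tcp_pos'],s['ee_rot'],s['time_s'],s['width'])
E
```

```text
top {'fx': 409.2797228419071, 'fy': 409.2797228419071, 'cx': 261.11176449381605, 'cy': 198.95830365618556, 'k1': 0.01284305153172097, 'pose': array([[ 0.05061659,  0.97831118, -0.20086115,  0.29336054],
       [-0.99871299,  0.05022899, -0.00702901, -0.02956799],
       [ 0.00321249,  0.20095843,  0.9795945 ,  1.31951197],
       [ 0.        ,  0.        ,  0.        ,  1.        ]])}
side {'fx': 474.6937509666925, 'fy': 474.6937509666925, 'cx': 255.5228248568375, 'cy': 191.7639849224142, 'k1': -0.00028028449785794904, 'pose': array([[ 0.83213093,  0.23543387, -0.50212449, -0.09096796],
       [-0.55419058,  0.31912397, -0.76878651, -1.03075857],
       [-0.02075842,  0.91800369,  0.39602816,  0.58617033],
       [ 0.        ,  0.        ,  0.        ,  1.        ]])}
[0.15632083 0.65618865 0.22571504] [ 3.11860470e+00 -3.66383692e-01 -4.56585803e-06] 0.1 0.9962340253757839
```

View pics/top0.png

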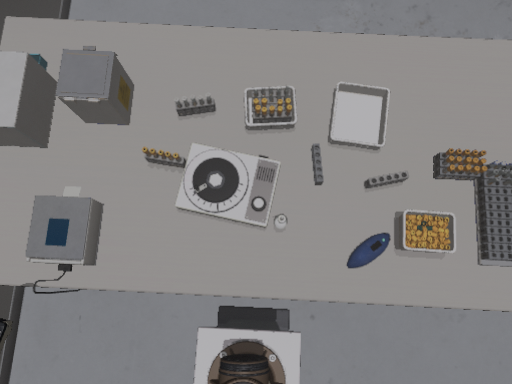

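View pics/side0.png

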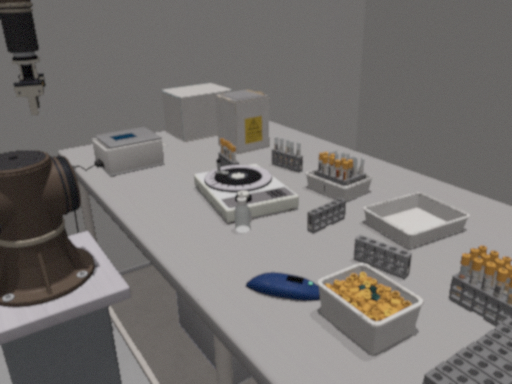

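```bash
cat > h.py <<'E'
import numpy as np, cv2
from cell import robot
def proj(n,P):
    m=robot.camera_model(n);T=m['pose'];p=(np.asarray(P,float)-T[:3,3])@T[:3,:3]
    s=np.stack([p[...,0]/-p[...,2],-p[...,1]/-p[...,2]],-1)
    s=s*(1+m['k1']*(s**2).sum(-1,keepdims=True))
    return s*[m['fx'],m['fy']]+[m['cx'],m['cy']]
def ray(n,uv,z):
    m=robot.camera_model(n);T=m['pose'];d=(np.array(uv,float)-[m['cx'],m['cy']])/[m['fx'],m['fy']]
    s=d.copy()
    for _ in range(5): s=d/(1+m['k1']*(s@s))
    v=T[:3,:3]@[s[0],-s[1],-1];return T[:3,3]+v*(z-T[2,3])/v[2]
def bird(n,im,x0,x1,y0,y1,z,res):
    # up = +x, left = +y ; pixel(u,v): y=y1-u*res, x=x1-v*res
    u,v=np.meshgrid(np.arange(int((y1-y0)/res)),np.arange(int((x1-x0)/res)))
    P=np.stack([x1-v*res,y1-u*res,0*u+z],-1);q=proj(n,P).astype(np.float32)
    return cv2.remap(im,q[...,0],q[...,1],cv2.INTER_CUBIC)
E
python3 - <<'E'
from h import *
im=cv2.imread('pics/top0.png')
c=ray('top',(216,181),.056);print(c,ray('top',(259,204),.05),ray('top',(228,183),.046),ray('top',(281,222),.08))
print(proj('side',c))
cv2.imwrite('pics/b.png',bird('top',im,c[0]-.15,c[0]+.15,c[1]-.25,c[1]+.15,.056,.0005))
cv2.imwrite('pics/s.png',cv2.resize(cv2.imread('pics/side0.png')[130:250,170:310],None,fx=5,fy=5,interpolation=cv2.INTER_CUBIC))
E
```

```text
[0.6032775  0.12564081 0.056     ] [ 0.53709146 -0.01462045  0.05      ] [0.60113039 0.08805568 0.046     ] [ 0.47883033 -0.08502332  0.08      ]
[238.41943736 176.75000558]
```

View pics/b.png

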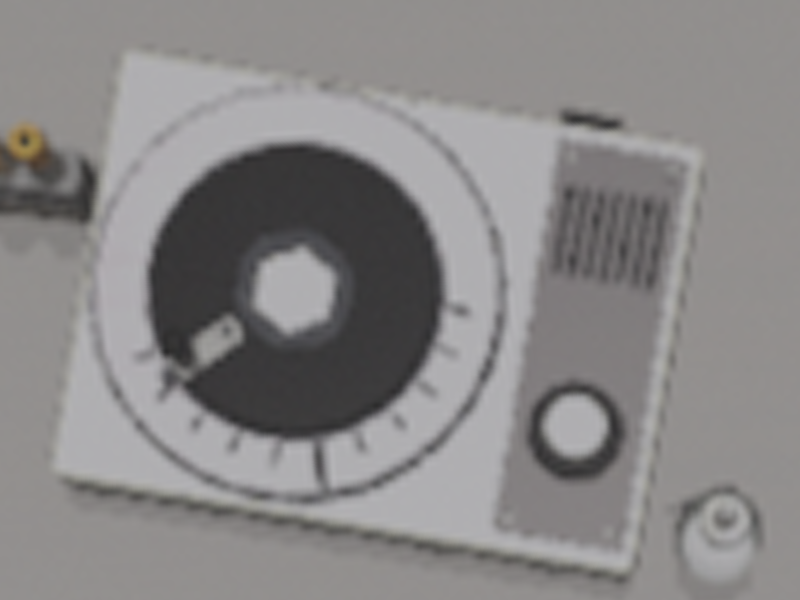

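View pics/s.png

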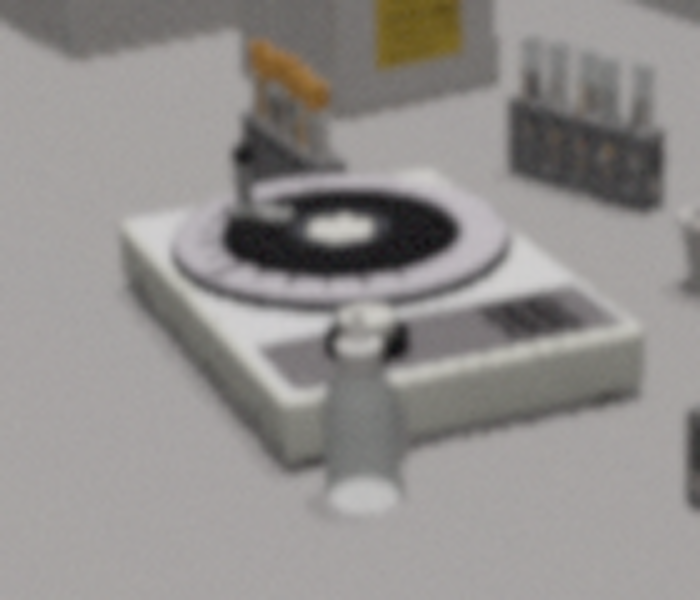

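Top and bird's-eye views: turret centre is at bird (298,291), the long mark at (321,465) at ~16.7° right of front, the lever at the lower left (218,340), and the lamp key at (576,427). The side view confirms the post stands upright at the left. I'll move there with the fingers shut.

```bash
python3 -m creep '[[[1,0,0,-3,0,0,0],[1,4,2.45,0,0,0,0],[1,4,2.45,0,0,0,0],[1,4,2.45,0,0,0,0],[1,4,2.45,0,0,0,0]]]'; python3 -m creep '[[[1,4,2.45,0,0,0,0],[1,4,2.45,0,0,0,0],[1,4,2.45,0,0,0,0],[1,4,2.45,0,0,0,0],[1,4,2.45,0,0,0,0]]]'
python3 -m creep '[[[1,4,2.45,0,0,0,0],[1,4,2.45,0,0,0,0],[1,4,2.45,0,0,0,0],[1,4,2.45,0,0,0,0],[1,0,0,5,0,0,6]]]';python3 -m creep '[[[1,0,0,3,0,0,6],[1,0,0,0,0,0,0],[1,0,0,0,0,0,0]]]'
cat >> h.py <<'E'
def where(tgt=None,z=None):
    from scipy.spatial.transform import Rotation as R
    s=robot.get_state();M=R.from_rotvec(s['ee_rot']).as_matrix();p=np.array(s['tcp_pos'])
    print('t',round(s['time_s'],2),'p',p.round(4),'ydir',np.degrees(np.arctan2(M[1,1],M[0,1])).round(1)%360,'F',np.round(s['wrist_force'],1),'w',round(s['width'],2))
    if tgt is not None: print('delta tool cm',(M.T@(np.array(tgt)-p)*100).round(2))
E
python3 - <<'E'
from h import *
where((.592,.2205,.16))
im=robot.snapshot('top');cv2.imwrite('pics/top1.png',im)
a=cv2.resize(im[120:240,150:290],None,fx=4,fy=4,interpolation=cv2.INTER_CUBIC)
b=cv2.resize(robot.snapshot('side')[100:230,180:300],None,fx=4,fy=4,interpolation=cv2.INTER_CUBIC)
c=np.zeros((520,560,3),np.uint8)
cv2.imwrite('pics/m1.png',cv2.resize(np.hstack([cv2.copyMakeBorder(a,0,40,0,0,0),b]),(800,400)))
E
```

```text
time_s: 0.6
tcp_pos: [0.2901, 0.5226, 0.2562]
ee_rot: [3.12, -0.366, -0.0]
wrist_force: [1.2, 0.8, -0.1]
width: 0.61
grip_force: 0.0
time_s: 1.1
tcp_pos: [0.4564, 0.3571, 0.2565]
ee_rot: [3.12, -0.366, -0.0]
wrist_force: [0.6, -0.1, -0.3]
width: 0.148
grip_force: 0.0
time_s: 1.6
tcp_pos: [0.5952, 0.2242, 0.212]
ee_rot: [-3.09, 0.533, -0.015]
wrist_force: [1.8, 0.8, -0.1]
width: 0.002
grip_force: 0.0
time_s: 1.9
tcp_pos: [0.5887, 0.2263, 0.177]
ee_rot: [3.065, -0.685, -0.0]
wrist_force: [1.0, 0.1, 0.1]
width: 0.006
grip_force: 0.0
t 1.9 p [0.5887 0.2263 0.177 ] ydir 244.8 F [1.  0.1 0.1] w 0.01
delta tool cm [0.54 0.38 1.7 ]
```

View pics/m1.png

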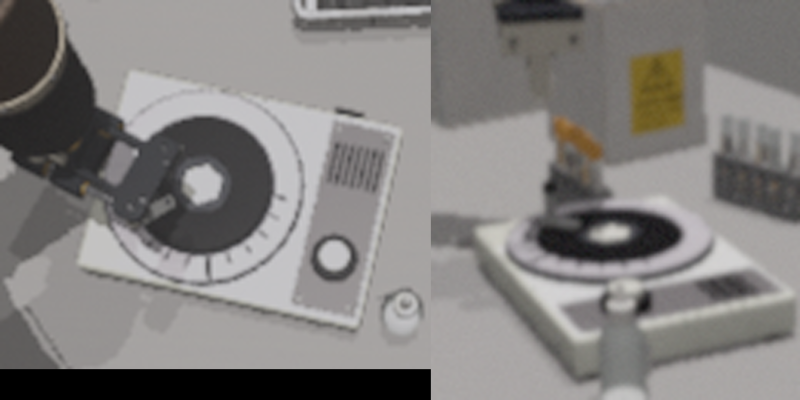

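```bash
python3 -m creep '[[[1,0.5,0.3,2.5,0,0,0],[1,0,0,2.5,0,0,0],[1,0,0,2.5,0,0,0],[1,0,0,2,0,0,0],[1,0,0,0,0,0,0]]]'
python3 - <<'E'
from h import *
where((.586,.207,.082))
C=np.array([.6078,.1269]);n=-np.array([np.cos(np.radians(245)),np.sin(np.radians(245))])
for th in (122,135,150,165,180,187.5):
    t=np.radians(th);P=C+.064*np.array([np.cos(t),np.sin(t)]);print(th,P.round(4),(P+n*.0285).round(4),(P+n*.0175).round(4))
E
```

```text
time_s: 2.5
tcp_pos: [0.5909, 0.2216, 0.0808]
ee_rot: [3.064, -0.687, -0.002]
wrist_force: [0.3, -0.1, -0.4]
width: 0.006
grip_force: 0.0
t 2.5 p [0.5909 0.2216 0.0808] ydir 244.7 F [ 0.3 -0.1 -0.4] w 0.01
delta tool cm [ 0.18  1.53 -0.12]
122 [0.5739 0.1812] [0.5859 0.207 ] [0.5813 0.197 ]
135 [0.5625 0.1722] [0.5746 0.198 ] [0.5699 0.188 ]
150 [0.5524 0.1589] [0.5644 0.1847] [0.5598 0.1748]
165 [0.546  0.1435] [0.558  0.1693] [0.5534 0.1593]
180 [0.5438 0.1269] [0.5558 0.1527] [0.5512 0.1428]
187.5 [0.5443 0.1185] [0.5564 0.1444] [0.5517 0.1344]
```

```bash
python3 -m creep '[[[1,0.2,0.8,0,0,0,0],[1,0,0.7,0,0,0,0],[1,-0.4,1,0,0,0,0],[1,-0.3,1,0,0,0,0],[1,-0.3,1,0,0,0,0]]]'
python3 -m creep '[[[1,0.1,0.8,0,0,0,0],[1,0.2,0.8,0,0,0,0],[1,0,0,0,0,0,0],[1,0,0,0,0,0,0]]]'
python3 - <<'E'
from h import *
where((.5564,.1444,.082))
im=robot.snapshot('top');C=(.6078,.1269)
a=bird('top',im,C[0]-.13,C[0]+.07,C[1]-.1,C[1]+.1,.058,.0005)
b=cv2.resize(robot.snapshot('side')[130:210,200:280],(400,400),interpolation=cv2.INTER_CUBIC)
cv2.imwrite('pics/m2.png',np.hstack([a,b]))
E
```

```text
time_s: 3.0
tcp_pos: [0.5651, 0.1845, 0.0829]
ee_rot: [-3.062, 0.69, -0.003]
wrist_force: [-0.3, 2.8, 1.5]
width: 0.008
grip_force: 1.3
time_s: 3.4
tcp_pos: [0.5611, 0.1678, 0.0815]
ee_rot: [3.064, -0.691, -0.0]
wrist_force: [-0.1, 0.1, 0.3]
width: 0.007
grip_force: 0.0
t 3.4 p [0.5611 0.1678 0.0815] ydir 244.6 F [-0.1  0.1  0.3] w 0.01
delta tool cm [ 0.58  2.31 -0.05]Traceback (most recent call last):
  File "<stdin>", line 6, in <module>
    return _nx.concatenate(arrs, 1, dtype=dtype, casting=casting)
           ~~~~~~~~~~~~~~~^^^^^^^^^^^^^^^^^^^^^^^^^^^^^^^^^^^^^^^
ValueError: all the input array dimensions except for the concatenation axis must match exactly, but along dimension 0, the array at index 0 has size 399 and the array at index 1 has size 400
```

Run:
```python
from h import *
im=robot.snapshot('top');C=(.6078,.1269)
a=cv2.resize(bird('top',im,C[0]-.13,C[0]+.07,C[1]-.1,C[1]+.1,.058,.0005),(400,400))
b=cv2.resize(robot.snapshot('side')[130:210,200:280],(400,400),interpolation=cv2.INTER_CUBIC)
cv2.imwrite('pics/m2.png',np.hstack([a,b]))
```

```text
(no output)
```

View pics/m2.png

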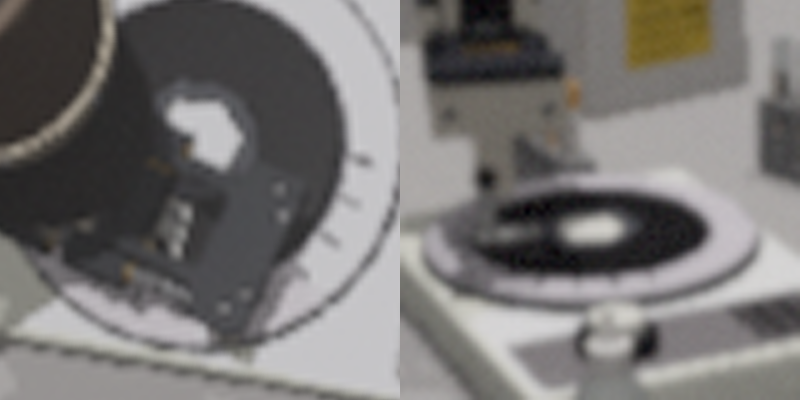

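Run:
```python
from h import *
C=np.array([.6078,.1269])
for uv in((217,165.6),(216,165.6),(218,165.6)):
    p=ray('side',uv,.0995);d=p[:2]-C;print(p,np.hypot(*d),np.degrees(np.arctan2(d[1],d[0])))
for th in (150,155,160,165,170,187.5):
    t=np.radians(th);print(th,proj('side',[*(C+.064*np.array([np.cos(t),np.sin(t)])),.0995]).round(1))
p0=ray('side',(170+243/5,130+155/5),.0995);d=p0[:2]-C;print('start',p0,np.hypot(*d),np.degrees(np.arctan2(d[1],d[0])))
```

```text
[0.54269756 0.146257   0.0995    ] 0.06791921983871302 163.44113509735396
[0.54029601 0.14805988 0.0995    ] 0.07074269546794536 162.59581528237447
[0.54509851 0.14445457 0.0995    ] 0.06511252107686781 164.35931991760447
150 [217.7 163.8]
155 [217.8 164.4]
160 [218. 165.]
165 [218.4 165.6]
170 [219.  166.2]
187.5 [222.1 168.1]
start [0.56678701 0.17905358 0.0995    ] 0.06634803551592103 128.18111398783728
```

```bash
python3 -m creep '[[[1,0.1,0.6,0,0,0,0],[1,0.1,0.6,0,0,0,0],[1,0.1,0.5,0,0,0,0],[1,0.1,0.3,0,0,0,0],[1,0,0,0,0,0,0]]]'
python3 - <<'E'
from h import *
where()
E
python3 -m creep '[[[1,0,-2,0,0,0,0],[1,0,-3,-2,0,0,0],[1,0,-4,-3,0,0,0],[1,0,-4.5,-2,0,0,0],[1,0,-4.5,-2,0,0,0]]]'
python3 -m creep '[[[1,0,-4.5,0,0,0,0],[1,0,-4.5,0,0,0,0],[1,0,0,0,0,0,0]]]'
python3 - <<'E'
from h import *
where()
im=robot.snapshot('top');C=(.6078,.1269)
a=cv2.resize(bird('top',im,C[0]-.12,C[0]-.02,C[1]-.05,C[1]+.05,.058,.0002),(500,500))
b=cv2.resize(robot.snapshot('side')[140:200,200:260],(300,300),interpolation=cv2.INTER_CUBIC)
cv2.imwrite('pics/m3.png',np.hstack([a,cv2.copyMakeBorder(b,0,200,0,0,0)]))
E
```

```text
time_s: 4.1
tcp_pos: [0.5561, 0.1481, 0.0818]
ee_rot: [3.065, -0.691, 0.0]
wrist_force: [1.1, 0.1, 0.5]
width: 0.005
grip_force: 0.3
t 4.1 p [0.5561 0.1481 0.0818] ydir 244.6 F [1.1 0.1 0.5] w 0.0
time_s: 4.6
tcp_pos: [0.6338, 0.3131, 0.173]
ee_rot: [3.065, -0.691, 0.0]
wrist_force: [0.6, 0.6, -0.7]
width: 0.004
grip_force: 0.0
time_s: 4.9
tcp_pos: [0.6724, 0.3973, 0.1687]
ee_rot: [3.064, -0.686, -0.002]
wrist_force: [-0.3, -0.1, -1.1]
width: -0.0
grip_force: 0.0
t 4.9 p [0.6724 0.3973 0.1687] ydir 244.8 F [-0.3 -0.1 -1.1] w -0.0
```

View pics/m3.png

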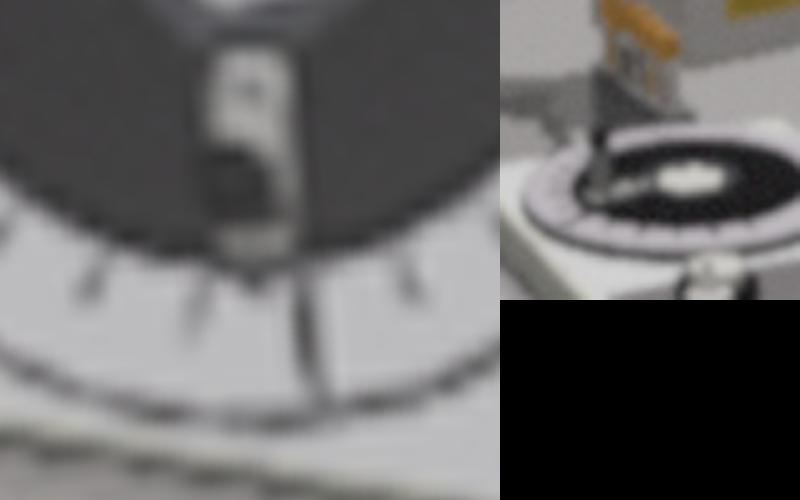

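Pointer tip sits at (255,288), long mark's inner end at (305,278): about 10 mm short still. I go back to the same contact and push 8.4 mm further at the post.

```bash
python3 -m creep '[[[1,0,4.5,0,0,0,0],[1,0,4.5,0,0,0,0],[1,0,4.5,2,0,0,0],[1,0,4.5,2,0,0,0],[1,0,4,3,0,0,0]]]'
python3 -m creep '[[[1,0,3,2,0,0,0],[1,0,1.5,0,0,0,0],[1,0,0,0,0,0,0]]]'
python3 - <<'E'
from h import *
where((.5567,.1398,.082))
E
```

```text
time_s: 5.5
tcp_pos: [0.5767, 0.1917, 0.103]
ee_rot: [-3.063, 0.691, -0.004]
wrist_force: [1.3, -0.1, -1.1]
width: 0.004
grip_force: 0.0
time_s: 5.8
tcp_pos: [0.5573, 0.1512, 0.0824]
ee_rot: [3.064, -0.693, -0.0]
wrist_force: [0.4, 0.7, 0.1]
width: 0.008
grip_force: 0.0
t 5.8 p [0.5573 0.1512 0.0824] ydir 244.5 F [0.4 0.7 0.1] w 0.01
delta tool cm [0.43 1.06 0.04]
```

```bash
python3 -m creep '[[[1,0.1,0.4,0,0,0,0],[1,0.2,0.35,0,0,0,0],[1,0.1,0.3,0,0,0,0],[1,0,0,0,0,0,0],[1,0,0,0,0,0,0]]]'
python3 - <<'E'
from h import *
where()
E
python3 -m creep '[[[1,0,-2,0,0,0,0],[1,0,-3,-2,0,0,0],[1,0,-4,-3,0,0,0],[1,0,-4.5,-2,0,0,0],[1,0,-4.5,-2,0,0,0]]]'
python3 -m creep '[[[1,0,-4.5,0,0,0,0],[1,0,-4.5,0,0,0,0],[1,0,0,0,0,0,0]]]'
python3 - <<'E'
from h import *
where()
im=robot.snapshot('top');C=(.6078,.1269)
a=cv2.resize(bird('top',im,C[0]-.12,C[0]-.02,C[1]-.05,C[1]+.05,.058,.0002),(500,500))
cv2.imwrite('pics/m4.png',a)
b=cv2.imread('pics/top0.png');cv2.imwrite('pics/top4.png',im)
E
```

```text
time_s: 6.3
tcp_pos: [0.5583, 0.1427, 0.0821]
ee_rot: [-3.064, 0.69, -0.002]
wrist_force: [2.0, 1.8, 2.1]
width: 0.003
grip_force: 1.3
t 6.3 p [0.5583 0.1427 0.0821] ydir 244.6 F [2.  1.8 2.1] w 0.0
time_s: 6.8
tcp_pos: [0.6349, 0.3068, 0.1725]
ee_rot: [3.064, -0.69, -0.0]
wrist_force: [1.5, 0.4, -0.0]
width: 0.004
grip_force: 0.0
time_s: 7.1
tcp_pos: [0.6735, 0.3911, 0.1683]
ee_rot: [3.064, -0.686, -0.002]
wrist_force: [-0.4, -0.9, -0.8]
width: 0.003
grip_force: 0.0
t 7.1 p [0.6735 0.3911 0.1683] ydir 244.8 F [-0.4 -0.9 -0.8] w 0.0
```

View pics/m4.png

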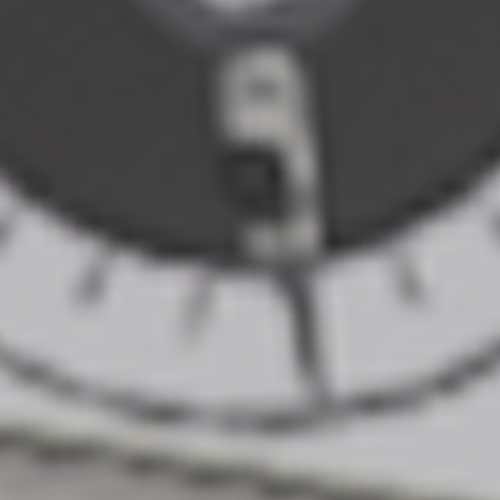

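Pointer tip is now around (285,285) against the mark at (303,278): about 4 mm short. One more nudge of 3.3 mm at the post.

```bash
python3 -m creep '[[[1,0,4.5,0,0,0,0],[1,0,4.5,0,0,0,0],[1,0,4.5,2,0,0,0],[1,0,4.5,2,0,0,0],[1,0,4,3,0,0,0]]]'
python3 -m creep '[[[1,0,3,2,0,0,0],[1,0,1.6,0,0,0,0],[1,0.1,0.3,0,0,0,0],[1,0.1,0.4,0,0,0,0],[1,0,0,0,0,0,0]]]'
python3 -m creep '[[[1,0,0,0,0,0,0]]]'
python3 - <<'E'
from h import *
where((.5588,.1393,.082))
E
```

```text
time_s: 7.65
tcp_pos: [0.578, 0.1856, 0.1024]
ee_rot: [-3.063, 0.69, -0.003]
wrist_force: [0.4, 0.1, -0.3]
width: 0.004
grip_force: 0.0
time_s: 8.15
tcp_pos: [0.559, 0.1394, 0.0827]
ee_rot: [-3.064, 0.69, -0.003]
wrist_force: [-0.0, 1.2, 0.2]
width: 0.002
grip_force: 0.0
time_s: 8.25
tcp_pos: [0.5587, 0.1395, 0.0822]
ee_rot: [-3.064, 0.689, -0.002]
wrist_force: [0.3, -0.7, -0.4]
width: 0.004
grip_force: 0.0
t 8.25 p [0.5587 0.1395 0.0822] ydir 244.6 F [ 0.3 -0.7 -0.4] w 0.0
delta tool cm [0.02 0.01 0.02]
```

```bash
python3 -m creep '[[[1,0,-2,0,0,0,0],[1,0,-3,-2,0,0,0],[1,0,-4,-3,0,0,0],[1,0,-4.5,-2,0,0,0],[1,0,-4.5,-2,0,0,0]]]'
python3 -m creep '[[[1,0,-4.5,0,0,0,0],[1,0,-4.5,0,0,0,0],[1,0,0,0,0,0,0]]]'
python3 - <<'E'
from h import *
where((.5395,-.0135,.17)); print(robot.get_state()['q'])
im=robot.snapshot('top');C=(.6078,.1269)
a=cv2.resize(bird('top',im,C[0]-.12,C[0]-.02,C[1]-.05,C[1]+.05,.058,.0002),(400,400))
b=cv2.resize(im[185:225,240:280],(400,400),interpolation=cv2.INTER_CUBIC)
cv2.imwrite('pics/m5.png',np.hstack([a,b]))
E
```

```text
time_s: 8.75
tcp_pos: [0.636, 0.3039, 0.1732]
ee_rot: [-3.064, 0.689, -0.002]
wrist_force: [1.1, 0.2, -0.5]
width: 0.006
grip_force: 0.0
time_s: 9.05
tcp_pos: [0.6746, 0.3883, 0.1691]
ee_rot: [3.065, -0.685, -0.0]
wrist_force: [-0.2, -0.1, -0.9]
width: 0.003
grip_force: 0.0
t 9.05 p [0.6746 0.3883 0.1691] ydir 244.8 F [-0.2 -0.1 -0.9] w 0.0
delta tool cm [ 4.88 42.11 -0.07]
[ 7.71289359e-01  5.60668856e-01  2.05558251e-01  1.46008077e-04
 -1.21629493e+00  3.59705714e-01]
```

View pics/m5.png

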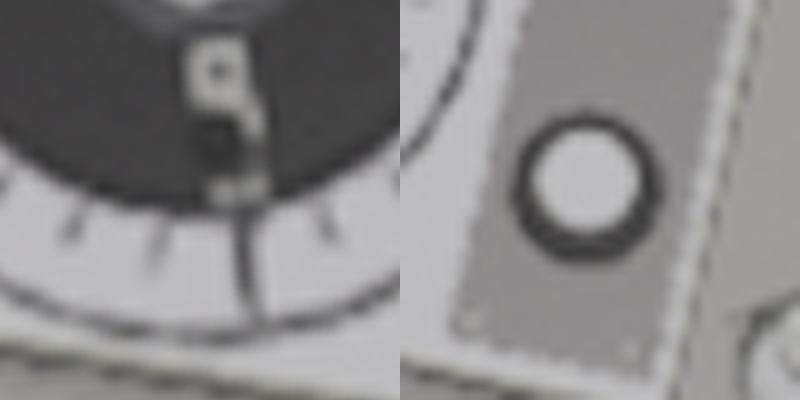

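Pointer tip and long mark now coincide at (243,215). The key at right crop (586,178) sits slightly off its housing's centre (586,187), so it stands proud. Now I go to the key and turn the gripper so its body clears the bottle.

```bash
python3 -m creep '[[[1,0.5,4.65,0,0,0,0],[1,0.5,4.65,0,0,0,0],[1,0.5,4.65,0,0,0,0],[1,0.5,4.65,0,0,0,0],[1,0.5,4.65,0,0,0,0]]]' | head -2
python3 -m creep '[[[1,0.5,4.65,0,0,0,0],[1,0.5,4.65,0,0,0,0],[1,0.5,4.65,0,0,0,0],[1,0.5,4.65,0,0,0,0],[1,0,0,0,0,0,0]]]' | head -2
python3 -m creep '[[[1,0,0,0,0,0,-7.7],[1,0,0,0,0,0,-7.7],[1,0,0,0,0,0,-7.7],[1,0,0,0,0,0,-7.7],[1,0,0,0,0,0,-7.7]]]' | head -2
python3 -m creep '[[[1,0,0,0,0,0,-7.7],[1,0,0,0,0,0,-7.7],[1,0,0,0,0,0,-7.7],[1,0,0,0,0,0,-7.7],[1,0,0,0,0,0,-7.7]]]' | head -2
python3 -m creep '[[[1,0,0,0,0,0,0]]]' | head -2
python3 - <<'E'
from h import *
where((.5385,-.014,.075))
E
```

```text
time_s: 9.6
tcp_pos: [0.5956, 0.1602, 0.172]
time_s: 10.1
tcp_pos: [0.5325, -0.0187, 0.1722]
time_s: 10.6
tcp_pos: [0.5351, -0.0146, 0.172]
time_s: 11.1
tcp_pos: [0.5351, -0.0145, 0.1719]
time_s: 11.2
tcp_pos: [0.535, -0.0145, 0.1719]
t 11.2 p [ 0.535  -0.0145  0.1719] ydir 321.7 F [-0.3  0.5  1.3] w 0.0
delta tool cm [0.25 0.24 9.69]
```

```bash
python3 -m creep '[[[1,0.25,0.25,3,0,0,0],[1,0,0,3,0,0,0],[1,0,0,3,0,0,0],[1,0,0,0.9,0,0,0],[1,0,0,0,0,0,0]]]'
for i in 1 ; do python3 -m creep '[[[1,0,0,0.3,0,0,0],[1,0,0,0,0,0,0]]]'; python3 -m creep '[[[1,0,0,0.3,0,0,0],[1,0,0,0,0,0,0]]]';python3 -m creep '[[[1,0,0,0.3,0,0,0],[1,0,0,0,0,0,0]]]';python3 -m creep '[[[1,0,0,0.3,0,0,0],[1,0,0,0,0,0,0]]]'; done | egrep 'tcp|wrist'
```

```text
time_s: 11.7
tcp_pos: [0.5377, -0.0147, 0.0717]
ee_rot: [-2.83, -1.364, 0.004]
wrist_force: [-0.6, -0.5, 0.4]
width: 0.002
grip_force: 0.0
tcp_pos: [0.5392, -0.0143, 0.0707]
wrist_force: [0.4, -0.1, -0.1]
tcp_pos: [0.5393, -0.0143, 0.0674]
wrist_force: [1.0, -0.2, 1.9]
tcp_pos: [0.5393, -0.0143, 0.064]
wrist_force: [1.3, 0.8, 2.5]
tcp_pos: [0.5393, -0.0144, 0.0625]
wrist_force: [-3.4, 0.6, 17.1]
```

```bash
python3 -m creep '[[[1,0,0,0.1,0,0,0],[1,0,0,0,0,0,0],[1,0,0,0,0,0,0]]]' | egrep 'tcp|wrist'
python3 - <<'E'
from h import *
b=cv2.resize(robot.snapshot('side')[150:220,210:290],(800,600),interpolation=cv2.INTER_CUBIC)
cv2.imwrite('pics/m6.png',b)
E
```

```text
tcp_pos: [0.5394, -0.0144, 0.0623]
wrist_force: [-7.3, 2.4, 27.0]
```

View pics/m6.png

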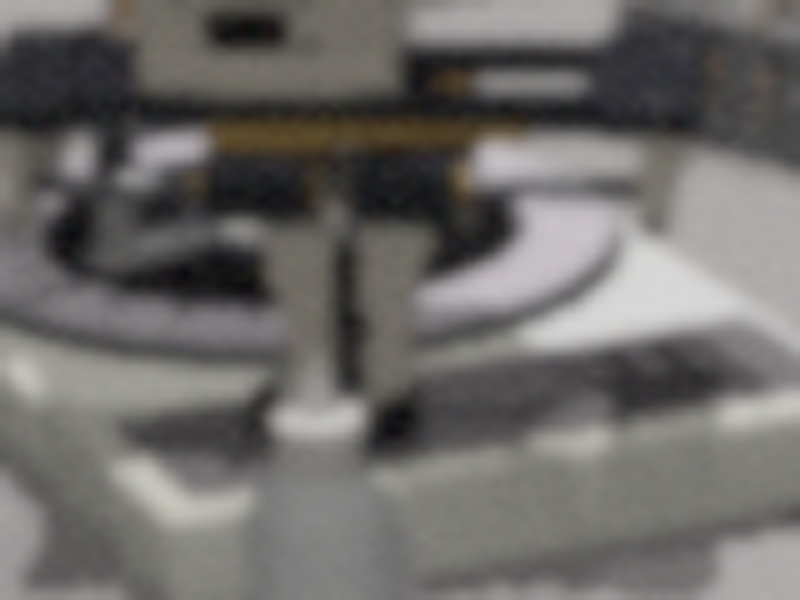

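The key bottoms on a hard stop (the fingers sit on the key behind the bottle cap, 27 N). I release slowly, reading forces to confirm it was the full travel.

```bash
(python3 -m creep '[[[1,0,0,-0.2,0,0,0],[1,0,0,0,0,0,0]]]'; python3 -m creep '[[[1,0,0,-0.1,0,0,0],[1,0,0,0,0,0,0]]]'; python3 -m creep '[[[1,0,0,0,0,0,0]]]'; python3 -m creep '[[[1,0,0,-0.2,0,0,0],[1,0,0,0,0,0,0]]]';python3 -m creep '[[[1,0,0,0,0,0,0]]]'; python3 -m creep '[[[1,0,0,-0.2,0,0,0],[1,0,0,0,0,0,0]]]';python3 -m creep '[[[1,0,0,0,0,0,0]]]'; python3 -m creep '[[[1,0,0,-0.1,0,0,0],[1,0,0,0,0,0,0]]]';python3 -m creep '[[[1,0,0,0,0,0,0]]]'; python3 -m creep '[[[1,0,0,-0.1,0,0,0],[1,0,0,0,0,0,0]]]';python3 -m creep '[[[1,0,0,0,0,0,0]]]'; python3 -m creep '[[[1,0,0,-0.2,0,0,0],[1,0,0,0,0,0,0]]]';python3 -m creep '[[[1,0,0,0,0,0,0]]]') | egrep 'tcp|wrist'
```

```text
tcp_pos: [0.5393, -0.0143, 0.0627]
wrist_force: [0.5, 0.3, 7.4]
tcp_pos: [0.5393, -0.0143, 0.0633]
wrist_force: [2.6, 0.7, 4.7]
tcp_pos: [0.5392, -0.0144, 0.063]
wrist_force: [2.4, 1.4, 5.5]
tcp_pos: [0.5388, -0.0145, 0.0649]
wrist_force: [2.9, 0.8, 2.6]
tcp_pos: [0.5385, -0.0146, 0.0646]
wrist_force: [3.0, 1.1, 3.9]
tcp_pos: [0.538, -0.0147, 0.0665]
wrist_force: [2.3, 0.2, 2.5]
tcp_pos: [0.538, -0.0147, 0.0664]
wrist_force: [1.6, 0.7, 3.0]
tcp_pos: [0.5378, -0.0147, 0.0674]
wrist_force: [2.0, 0.7, 3.0]
tcp_pos: [0.5378, -0.0147, 0.0673]
wrist_force: [1.6, 0.6, 2.6]
tcp_pos: [0.5379, -0.0147, 0.0684]
wrist_force: [1.4, 0.1, 1.5]
tcp_pos: [0.5379, -0.0147, 0.0684]
wrist_force: [-0.1, 0.6, 1.7]
tcp_pos: [0.5379, -0.0147, 0.0705]
wrist_force: [0.1, 0.5, -0.3]
tcp_pos: [0.5379, -0.0147, 0.0704]
wrist_force: [-0.5, -0.0, 0.4]
```

Force reached ~5 N after 6 mm of travel before the stop, so the press was full. I retreat and compare the scene numerically with before.

```bash
python3 -m creep '[[[1,0,0,-3,0,0,0],[1,0,0,-4,0,0,0],[1,0,0,-4,0,0,0],[1,3,-3,0,0,0,0],[1,3,-3,0,0,0,0]]]' | head -2
python3 -m creep '[[[1,-3,3,0,0,0,0],[1,-3,3,0,0,0,0],[1,-3,3,-2,0,0,0],[1,-3,3,-2,0,0,0],[1,0,0,0,0,0,0]]]' | head -2
python3 - <<'E'
from h import *
where()
im=robot.snapshot('top');C=(.6078,.1269);cv2.imwrite('pics/end.png',im)
f=lambda i:cv2.cvtColor(i,cv2.COLOR_BGR2GRAY).astype(np.float32)
old=f(cv2.imread('pics/top0.png'));new=f(im)
for nm,z,box in(('long mark',.056,(-.11,-.075,-.045,.0)),):
    g=[bird('top',i,C[0]+box[0],C[0]+box[1],C[1]+box[2],C[1]+box[3],z,.0002) for i in(old,new)]
    print(nm,cv2.phaseCorrelate(*g))
# dark column centre by radius: pointer vs mark
for r in(.073,.075,.077,.079,.083,.088,.093):
    th=np.radians(np.arange(176,197,.25));P=np.stack([C[0]+r*np.cos(th),C[1]+r*np.sin(th),0*th+.058],-1)
    q=proj('top',P).astype(np.float32);v=cv2.remap(new,q[:,:1],q[:,1:],cv2.INTER_CUBIC)[:,0]
    w=np.clip(np.median(v)-10-v,0,None);print(r,(w@np.degrees(th)/max(w.sum(),1)).round(2),v.min().round())
E
```

```text
time_s: 15.35
tcp_pos: [0.5289, 0.0701, 0.1821]
time_s: 15.85
tcp_pos: [0.5493, -0.1026, 0.223]
t 15.85 p [ 0.5493 -0.1026  0.223 ] ydir 321.4 F [ 0.7 -0.3 -0.3] w 0.0
long mark ((-2.4687589308383906, -0.2956289765893274), 0.25442045065797403)
0.073 0.0 78.0
0.075 0.0 78.0
0.077 0.0 78.0
0.079 0.0 78.0
0.083 0.0 77.0
0.088 0.0 76.0
0.093 0.0 75.0
```

```bash
python3 -m creep '[[[1,-3.8,3,0,0,0,0],[1,-3.8,3,0,0,0,0],[1,-3.8,3,0,0,0,0],[1,-3.8,3,0,0,0,0],[1,-3.8,3,0,0,0,0]]]' | head -2
python3 -m creep '[[[1,0,0,0,0,0,0],[1,0,0,0,0,0,0]]]' | head -2
python3 - <<'E'
from h import *
im=robot.snapshot('top');C=(.6078,.1269);cv2.imwrite('pics/end2.png',im)
f=lambda i:cv2.cvtColor(i,cv2.COLOR_BGR2GRAY).astype(np.float32)
old=f(cv2.imread('pics/top0.png'));new=f(im)
g=[bird('top',i,C[0]-.11,C[0]-.08,C[1]-.05,C[1]+.04,.056,.0002) for i in(old,new)]
print(cv2.phaseCorrelate(*g))
for r in(.074,.076,.078,.08,.083,.088,.093):
    th=np.radians(np.arange(178,197,.25));P=np.stack([C[0]+r*np.cos(th),C[1]+r*np.sin(th),0*th+.058],-1)
    q=proj('top',P).astype(np.float32)
    for i in(old,new):
        v=cv2.remap(i,q[:,:1],q[:,1:],cv2.INTER_CUBIC)[:,0]
        w=np.clip(np.median(v)-10-v,0,None);print(r,(w@np.degrees(th)/max(w.sum(),1)).round(2),v.min().round(),end=' | ')
    print()
where()
E
```

```text
time_s: 16.4
tcp_pos: [0.5473, -0.3417, 0.2198]
time_s: 16.6
tcp_pos: [0.5469, -0.3412, 0.219]
((-0.0009361408816914718, 0.0030471571281793786), 0.9959759788725111)
0.074 0.0 91.0 | 0.074 188.75 87.0 | 
0.076 187.68 105.0 | 0.076 188.46 95.0 | 
0.078 187.71 106.0 | 0.078 188.05 102.0 | 
0.08 187.6 97.0 | 0.08 187.78 105.0 | 
0.083 187.38 80.0 | 0.083 187.42 100.0 | 
0.088 187.24 80.0 | 0.088 187.22 102.0 | 
0.093 187.23 97.0 | 0.093 187.21 124.0 | 
t 16.65 p [ 0.5472 -0.3403  0.2195] ydir 321.6 F [-0.9 -0.  -0.1] w 0.0
```

```bash
python3 -c "
from cell import robot
print(robot.finish_job())"
```

```text
the job is handed in; nothing more can be done
None
```

I set the iris pointer within about 1–2 mm of the long mark, pressed the lamp key to its stop and let it come up, and handed the job in at about 17 s; the scale ring hadn't moved, and no verdict came back.

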